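Show the T-shaped busbar to the inspection camera

TASK

Lift the busbar shaped like an upside-down T off its hook on the rack and show it to the inspection camera: hold it hanging upright in the air, crosspiece down, a flat face square to the lens, with the middle of the crosspiece straight in front of the lens and 120 mm from the glass. Finish while holding it there, quite still. Do not touch the camera, do not drop the busbar, and leave the other two busbars hanging and everything else on the table where it is.

Things in the scene. Friction and masses are not known exactly. Their poses are not given: they have to be found in the camera images.
- tee: Part to present: bare aluminium busbar like an upside-down T, 171 mm tall, 8 mm thick, 0.11 to 0.23 kg, hanging upright on one of the three hooks. Origin: middle of its bottom edge; x normal to its flat faces (front and back alike), y along the crosspiece, z up the stem. Stem 36 mm wide (y) over the full height; crosspiece 90 mm wide (y), z 0 to 32 mm, at the very bottom.
- tee_slot (a point): Middle of the top edge of the slot in the T busbar's stem, z 125 mm above its bottom edge; this edge rests on the hook. The slot goes through the thickness, is 16 mm wide and reaches 30 mm down from here.
- tee_cross (a point): Centre of the T busbar's crosspiece, 16 mm above its bottom edge, mid-thickness; axes as tee.
- tee_tab (a point): Centre of the solid tab above the slot, the place to grip, across its 8 mm thickness or its 36 mm width: 148 mm above the bottom edge, tab 46 mm tall (23 mm above and below this point). Axes as tee.
- rack: Fixed rack, base plate 150 x 310 x 12 mm, with three equal hooks at y -110, 0 and +110 mm, pointing to its -x (roughly to the robot). Origin: on the table under the middle hook, z up. The busbars hang at x -10 mm; which hangs on which hook varies. Each hook stands on its own slim post behind, 8 mm square, at x +37 to +45 mm; nothing of the rack is higher than z 197 mm.
- hook_tip (a point): Top of the upturned tip of the rack's middle hook, rack x -39 mm, z 197 mm; all hooks are alike. Flat steel strip 8 mm wide (y), 4 mm thick, top at z 185 mm, running from its post at rack x +37 mm to this tip, 12 mm high. To come off, a busbar must be raised 12 to 26 mm (best 19), then drawn at least 40 mm to the rack's -x.
- plus: Another aluminium busbar on the rack, same stem, tab and slot, but its crosspiece is higher up (centre 62 mm above the bottom edge), so it looks like a plus. Leave it hanging. Origin: middle of its bottom edge.
- plain: Third aluminium busbar on the rack, a straight 36 x 171 mm strip with no crosspiece. Leave it hanging. Origin: middle of its bottom edge.
- camera: Inspection camera stand: base 100 x 100 mm, steel column of 20 mm diameter and 232 mm height, with a black camera head clamped on it at a height that varies. Origin: centre of the base, on the table; it looks along its own -x. The lens axis is level, 110 to 170 mm above the table.
- lens (a point): Centre of the front glass of the lens, 70 mm from the column axis; x points back into the camera (it looks along -x), z up. A white ring lamp of 64 mm diameter surrounds the lens tube 8 mm behind the glass; the head is 44 mm wide and tall.
- focus (a point): The point in the air on the lens axis, 120 mm in front of the glass, where the centre of the crosspiece has to be shown; axes as lens (x along the lens axis, z up).
- cell_a: Loose blue battery cell standing upright, 148 x 27 x 98 mm tall, 0.85 kg, left of the rack towards the far side. Origin: centre of its underside.
- cell_b: Second such blue cell standing beside it.
- cell_flat: Blue battery cell lying on its side, 148 x 98 mm, 27 mm high, on the open table. Origin: centre of its underside.
- driver: Screwdriver lying in front of the rack. Origin: underneath, at about its middle.
- jar: Glass jar, 56 mm diameter, 70 mm tall. Origin: centre of its underside.
- meter: Black hand meter lying flat, 160 x 80 mm, 44 mm high. Origin: centre of its underside.
Things that resemble listed ones, but are neither listed nor needed, are in the scene too. What is shaped like the tee but orange or yellow is not meant.

How it is judged:
By the outcome, as a careful person would: the job done as asked, in the order asked, and still so for the second after the job is handed in, while the arm keeps its last pose, push and grip.
It also fails if it takes over 48 s, if anything falls off the work surface, if the arm or the gripper's body presses on something with over 40 N, if the wrist force passes 120 N, or if a joint passes its speed limit or range.

ROBOT

A 6-joint arm with a two-finger parallel gripper is mounted at the origin on the work surface. World frame = base frame: x ahead of the robot, y to its left, z up, the work surface at z = 0. Lengths are in mm, angles in rad, forces in N, time in s.
With the tool pointing down it reaches from about 350 to 775 mm from the base axis. Payload 7.3 kg.
Tool frame: the origin (TCP) lies at the very end of the fingers, on their centre line; the grasp point (between the pads) lies pinch_z behind it (pinch_z is the distance from the TCP to the grasp point, in mm); z points along the fingers, y is the line along which they close (so a half turn about z gives the same grasp; the last joint's range is limited). The gripper opens to 92 mm and grips with 3 to 60 N. Pads are 19 mm wide; open, the fingers measure 130 mm over their backs; the gripper's body (75 mm by 190 mm) begins 47 mm behind the grasp point.
Start: joints at [-1.309, 0.342, 1.524, -0, 1.275, -0.146], TCP at [208.234, -481.958, 226.741] pointing down, gripper open.
Joint ranges: [-2.53, 2.53], [-0.77, 2.02], [0.04, 2.7], [-1, 4.14], [0.28, 2.66], [-3.11, 3.11]. Speed limits (rad/s): [2.57, 2.57, 3.14, 3.14, 3.14, 3.14].

INTERFACE

Orientations are given as a unit quaternion [x, y, z, w].
In Python, from station import read_state, capture, calibration, job_done, pinch_z gives the robot as it stands.
- The arm moves only by the tool tcp_steps, called after "Request:" as name([rows], argument=value, ...), one row to a line, values as JSON. Schema: {"type":"object","properties":{"steps":{"type":"array","items":{"type":"object","properties":{"jaw":{"type":"number"},"pos":{"type":"array","items":{"type":"number"},"minItems":3,"maxItems":3},"twist":{"type":"number"}},"additionalProperties":false,"required":["jaw"]},"minItems":1,"maxItems":10},"grip_force":{"type":"number"},"only":{"type":"string"},"quiet":{"type":"boolean"},"lines":{"type":"string"}},"required":["steps"],"additionalProperties":false}. steps is a list of rows, 1 to 10 of them, each an object with the fields jaw (the finger opening in mm), pos (a list: dx, dy, dz in mm), twist (a turn about the tool's z in rad); a field left out counts as zero (the opening has to be given); each row shifts and turns the commanded pose from where the row before left it, along the tool's axes as they then stand; what a row does not reach is not made up. A row lasts 1/10 s, in which the tool goes at most 50 mm and 0.15 rad, less where a joint would pass 70% of its speed; a pose out of reach is approached as far as the arm can. The fingers move at their own pace and stop on an object; grip_force is the grip in N (left out, the last holds). Time passes only in rows, so rows that do not move let the fingers close. The tool returns the time, the measured TCP pose, the force, the opening and the grip force at its end. only (a regular expression) keeps the lines of the reply that match it, lines (a string "A,B") keeps lines A to B, and quiet returns only ok. Input that does not fit is refused with a message, and nothing moves.
- read_state(): the state, without advancing time (a new reading comes with each control period).
- capture(name): name is "scene" or "top"; returns (picture, depth): 480x640x3 uint8, red, green, blue; 480x640 float32, mm along the optical axis (not along the pixel's ray), 0 where there is no reading.
- calibration(name): a dict with "camera_matrix" (3x3 intrinsics, pixels), "k1" (the pictures are not rectified: a ray, as slopes to the right and down, at radius r is drawn at 1 + k1 r^2 times it, then the intrinsics apply), "R" (3x3) and "t" (3): a world point X has camera coordinates R X + t. Camera axes: x right, y down, z forward; pixel columns grow to the right and rows downward; lengths in mm; the calibration is good to about 2 mm. A picture is of the moment at which its call begins. calibration takes no time and is no camera call.
- job_done(): hands the job in; it is judged then, once.
The state is a dict: "time_s": time; "joint_positions": joint angles; "joint_vel": joint speeds; "joint_efforts": joint torques, N m; "eef_pos": TCP position; "tool_rot": TCP orientation; "contact_force": force on the tool from outside, world axes, zero at the start; "wrist_torque": the same for the moment, N m; "opening": finger opening in mm; "grasp_force": force on a finger pad.
Only numpy, scipy, OpenCV 4.12 (cv2) and the standard library are available. Lean on these libraries where they do the work, as an engineer would, in place of code of your own. Each camera call takes 0.05 s, during which the arm holds its last target. There are 200 camera calls.

## Working session

There is one attempt and no reset: what is moved stays moved. The work goes in short steps, Python scripts to look and compute and a tool call to move; the robot and the scene stay as the last step left them, time stands still between calls to the robot, and variables do not carry over. Pictures are saved under pics/ and viewed, at most 10 in all, crops included, and the job is handed in when it is done.

```bash
ls; mkdir -p pics
```

Create h.py:
```python
import numpy as np, cv2
from station import *
def cal(n):
    c=calibration(n);return np.array(c["camera_matrix"],float),c["k1"],np.array(c["R"],float),np.array(c["t"],float)
def ray(n,u,v):
    K,k1,R,t=cal(n)
    d=np.array([(u-K[0,2])/K[0,0],(v-K[1,2])/K[1,1]]);s=d.copy()
    for _ in range(20): s=d/(1+k1*(s@s))
    return -R.T@t, R.T@np.array([s[0],s[1],1.])
def onz(n,u,v,z):
    o,d=ray(n,u,v);return o+d*(z-o[2])/d[2]
def at(n,u,v,dep):
    o,d=ray(n,u,v);return o+d*dep
def cloud(n,dep):
    K,k1,R,t=cal(n);h,w=dep.shape
    u,v=np.meshgrid(np.arange(w),np.arange(h))
    d=np.stack([(u-K[0,2])/K[0,0],(v-K[1,2])/K[1,1]],-1);s=d.copy()
    for _ in range(20): s=d/(1+k1*(s**2).sum(-1,keepdims=True))
    p=np.concatenate([s,np.ones((h,w,1))],-1)*dep[...,None]
    P=(p-t)@R; P[dep<=0]=np.nan
    return P
def proj(n,X):
    K,k1,R,t=cal(n);c=R@np.array(X,float)+t;s=c[:2]/c[2];s=s*(1+k1*(s@s));return s*[K[0,0],K[1,1]]+K[:2,2]
```

Run:
```python
from h import *
print(pinch_z, read_state())
for n in("scene","top"):
    im,d=capture(n);cv2.imwrite(f"pics/{n}0.png",im[...,::-1]);np.savez(f"{n}0.npz",im=im,d=d)
    K,k1,R,t=cal(n);print(n,K.tolist(),k1,(-R.T@t).round(),R[2].round(3),(d>0).mean())
```

```text
pics
18.8 {'time_s': 0.0, 'joint_positions': array([-1.30900158e+00,  3.42725635e-01,  1.52500470e+00, -2.99006717e-05,
        1.27534311e+00, -1.46011516e-01]), 'joint_vel': array([-0.00026543, -0.00051106,  0.00024399, -0.00066184, -0.00066426,
       -0.00046861]), 'joint_efforts': array([ 8.06163916e-04, -4.31237125e+01, -2.44215292e+01,  7.19665736e-02,
        5.59730467e-02, -1.35952723e-04]), 'eef_pos': array([ 208.11869795, -481.56707743,  226.04772583]), 'tool_rot': array([ 9.79282529e-01,  2.02497356e-01, -5.71139411e-05, -7.38324806e-04]), 'contact_force': array([-0.31360353, -0.00584469, -0.02736195]), 'wrist_torque': array([0.03358047, 0.02072449, 0.00770697]), 'grasp_force': 0.0, 'opening': 91.86384715945312}
scene [[442.67583348365605, 0.0, 323.9118141020174], [0.0, 442.67583348365605, 240.57045266929012], [0.0, 0.0, 1.0]] 0.0335262727049695 [1410.  517.  911.] [-0.689 -0.411 -0.597] 0.990458984375
top [[487.3727968428659, 0.0, 323.0584100513999], [0.0, 487.3727968428659, 241.56331438303624], [0.0, 0.0, 1.0]] 0.011990552433747097 [ 297.   14. 1244.] [ 0.225 -0.032 -0.974] 0.9957975260416667
```

View pics/scene0.png

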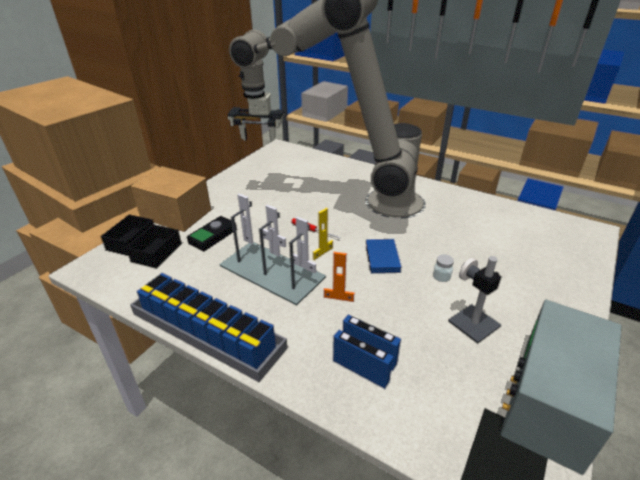

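View pics/top0.png

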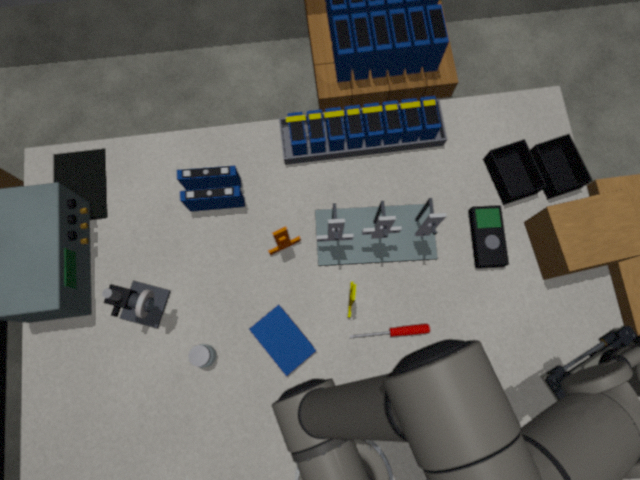

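The scene view shows three grey busbars on the rack at about (245,220), (272,232) and (303,245). The top view shows them at (335,230), (382,228) and (430,223). The yellow and orange T shapes are decoys, and the camera stand is at scene (480,300), top (140,300). I'll enlarge the rack next.

Run:
```python
from h import *
a=cv2.imread("pics/scene0.png")[180:310,210:350];b=cv2.imread("pics/top0.png")[190:275,300:450]
a=cv2.resize(a,(400,372),interpolation=3);b=cv2.resize(b,(400,227),interpolation=3)
cv2.imwrite("pics/crop1.png",np.vstack([a,b]))
P=cloud("top",np.load("top0.npz")["d"]);S=cloud("scene",np.load("scene0.npz")["d"])
im=np.load("top0.npz")["im"]
# camera stand
for (n,Q,bx) in(("top",P,(90,270,190,340)),("scene",S,(440,245,520,345))):
    q=Q[bx[1]:bx[3],bx[0]:bx[2]].reshape(-1,3)
    for lo,hi in((8,30),(40,90),(90,120),(120,150),(150,180),(180,210),(210,225),(225,245)):
        m=q[(q[:,2]>lo)&(q[:,2]<hi)]
        if len(m): print(n,lo,hi,len(m),np.nanmedian(m,0).round(),m.min(0).round(),m.max(0).round())
# bars
for n,Q,bx in(("top",P,(310,190,450,275)),("scene",S,(215,185,340,300))):
    q=Q[bx[1]:bx[3],bx[0]:bx[2]].reshape(-1,3)
    for lo,hi in((75,90),(90,120),(120,150),(150,180),(200,230),(230,245)):
        m=q[(q[:,2]>lo)&(q[:,2]<hi)]
        print(n,lo,hi,len(m))
        for k in np.unique((m[:,1]/12).astype(int)):
            w=m[(m[:,1]/12).astype(int)==k]
            print('  y',k*12,len(w),w.mean(0).round(),end=';')
        print()
```

```text
top 8 30 952 [470. 426.  12.] [418. 376.   8.] [584. 575.  19.]
top 120 150 32 [453. 390. 145.] [432. 373. 131.] [490. 425. 150.]
top 150 180 573 [461. 407. 172.] [429. 370. 150.] [507. 467. 180.]
top 180 210 418 [471. 425. 183.] [437. 376. 180.] [507. 467. 209.]
top 210 225 29 [477. 431. 218.] [471. 429. 211.] [488. 440. 225.]
top 225 245 86 [480. 438. 232.] [471. 428. 225.] [490. 449. 236.]
scene 8 30 1028 [486. 438.  12.] [328. 298.   8.] [544. 503.  30.]
scene 40 90 338 [353. 314.  68.] [308. 280.  40.] [492. 447.  90.]
scene 90 120 68 [487. 439. 106.] [481. 428.  90.] [492. 447. 120.]
scene 120 150 121 [492. 431. 143.] [459. 372. 121.] [509. 467. 150.]
scene 150 180 471 [487. 417. 168.] [431. 369. 150.] [510. 467. 180.]
scene 180 210 307 [482. 431. 183.] [441. 374. 180.] [508. 464. 210.]
scene 210 225 39 [487. 437. 218.] [482. 428. 210.] [493. 447. 225.]
scene 225 245 57 [484. 438. 231.] [471. 428. 225.] [492. 447. 234.]
top 75 90 130
  y -288 3 [ 552. -290.   81.];  y -276 11 [ 567. -281.   80.];  y -264 14 [ 573. -271.   82.];  y -252 13 [ 558. -258.   83.];  y -168 8 [ 587. -
[... 5069 characters left out ...]
0 [ 559. -291.  215.];  y -276 27 [ 560. -283.  216.];  y -264 23 [ 562. -270.  216.];  y -252 29 [ 561. -259.  215.];  y -180 14 [ 568. -182.  217.];  y -168 29 [ 569. -174.  216.];  y -156 26 [ 570. -162.  214.];  y -144 37 [ 568. -151.  216.];  y -72 7 [574. -74. 220.];  y -60 34 [576. -66. 215.];  y -48 32 [577. -54. 216.];  y -36 40 [576. -41. 216.];
scene 230 245 55
  y -288 4 [ 562. -289.  232.];  y -276 4 [ 557. -280.  232.];  y -264 8 [ 559. -269.  231.];  y -252 2 [ 562. -257.  233.];  y -168 6 [ 565. -174.  232.];  y -156 7 [ 567. -161.  232.];  y -144 3 [ 571. -154.  233.];  y -72 1 [573. -73. 232.];  y -60 6 [575. -66. 231.];  y -48 6 [573. -54. 232.];  y -36 8 [576. -43. 231.];
```

View pics/crop1.png

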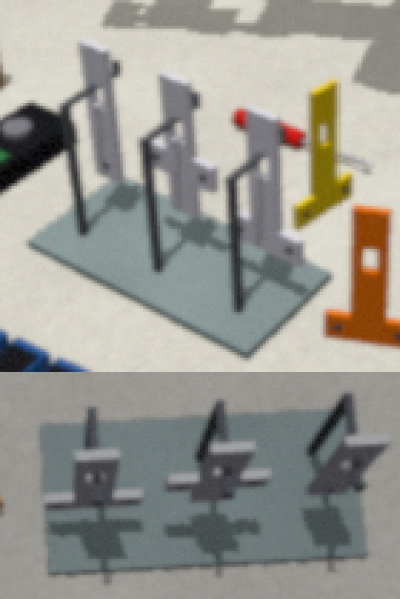

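Candidates on the rack: top (335,230), crosspiece z 60–92 with y ≈ −54; top (382,228), crosspiece higher at z 106–138; top (430,223), no crosspiece. The first fits the upside-down T, and the crop confirms it: grey aluminium, crosspiece at the very bottom. The middle one is the plus, the right one the plain strip, and the yellow and orange ones are decoys. Next I fit the tee and lens poses.

Run:
```python
from h import *
for n,bb in(("top",(90,270,190,340)),("scene",(440,245,520,345))):
    f=np.load(n+"0.npz");Q=cloud(n,f["d"]);im=f["im"].astype(int)
    x,y,z=np.moveaxis(Q,-1,0)
    # tee front/back face
    m=(z>62)&(z<230)&(abs(y+54)<44)&(abs(x-573)<12)
    m&=((z<90)&(abs(y+54)>22))|((z>200)&(abs(y+54)<16))
    p=Q[m]; A=np.c_[p[:,1]+54,p[:,2]-208,np.ones(len(p))]
    c=np.linalg.lstsq(A,p[:,0],rcond=None)[0];r=p[:,0]-A@c;k=abs(r)<3
    c=np.linalg.lstsq(A[k],p[k,0],rcond=None)[0];print(n,"face",len(p),c.round(3))
    t=Q[(z>205)&(z<230)&(abs(y+54)<30)&(abs(x-573)<12)];print(" tab y",np.percentile(t[:,1],[1,50,99]).round(1))
    t=Q[(z>62)&(z<88)&(abs(y+54)<60)&(abs(x-573)<12)];print(" cross y",np.percentile(t[:,1],[1,50,99]).round(1))
    t=Q[(z>228)&(z<240)&(abs(y+54)<30)&(abs(x-573)<12)];print(" top z",np.percentile(t[:,2],[5,50,95]).round(1),t.mean(0).round(1))
    # camera
    B=np.zeros_like(m);B[bb[1]:bb[3],bb[0]:bb[2]]=1
    near=B&(np.hypot(x-485,y-438)<130)
    dark=im.sum(-1)<300
    b=near&(z>8)&(z<16)&dark&(np.hypot(x-485,y-438)<80)
    print(" base",b.sum(),cv2.minAreaRect(Q[b][:,:2].astype(np.float32)),np.median(Q[b][:,2]))
    col=near&(z>215);print(" coltop",col.sum(),[((Q[col].max(0)+Q[col].min(0))/2).round(1)])
    ring=near&(z>120)&(z<215)&(np.hypot(x-485,y-438)>35)
    w=ring&(im.min(-1)>140);q=Q[w];print(" white",w.sum(),q.min(0).round(),q.max(0).round(),np.median(q,0).round(1))
    hd=near&(z>120)&(z<215)&dark;q=Q[hd];print(" head",hd.sum(),q.min(0).round(),q.max(0).round(),np.percentile(q[:,2],[2,20,50,80,98]).round())
    h2=cv2.minAreaRect(q[:,:2].astype(np.float32));print("  rect",h2)
    v,u=np.where(B);c=cv2.resize(f["im"][bb[1]:bb[3],bb[0]:bb[2]],(390,390),interpolation=3);cv2.imwrite(f"pics/c_{n}.png",c[...,::-1])
a=np.hstack([cv2.imread("pics/c_top.png"),cv2.imread("pics/c_scene.png")]);cv2.imwrite("pics/cam.png",a)
```

```text
top face 121 [6.80000e-02 1.00000e-03 5.69928e+02]
 tab y [-70.8 -51.1 -37.1]
 cross y [-98.1 -51.6 -10.8]
 top z [229.1 231.5 234.3] [573.1 -54.9 231.5]
 base 848 ((479.2761535644531, 438.60552978515625), (100.30390930175781, 98.049560546875), 67.64539337158203) 11.841070033366158
 coltop 106 [array([480.2, 438.7, 225.4])]
 white 71 [440. 379. 182.] [478. 396. 195.] [460.1 386.4 189.7]
 head 864 [429. 370. 131.] [507. 467. 214.] [145. 166. 177. 182. 205.]
  rect ((464.803955078125, 419.3353271484375), (96.51170349121094, 66.96973419189453), 75.66609954833984)
scene face 174 [ 5.9000e-02 -1.0000e-03  5.7702e+02]
 tab y [-75.2 -53.4 -37. ]
 cross y [-87.7 -47.7 -10.3]
 top z [228.3 231.  232.2] [574.7 -54.9 230.6]
 base 852 ((482.1014404296875, 438.1842346191406), (99.9947738647461, 100.66598510742188), 66.82405090332031) 11.962135659733761
 coltop 85 [array([482. , 437.7, 224.8])]
 white 106 [437. 369. 130.] [491. 451. 193.] [472.6 381.6 184.7]
 head 663 [443. 385. 121.] [510. 467. 215.] [140. 155. 173. 182. 205.]
  rect ((467.84124755859375, 428.8770446777344), (76.60000610351562, 63.098148345947266), 67.13694763183594)
```

View pics/cam.png

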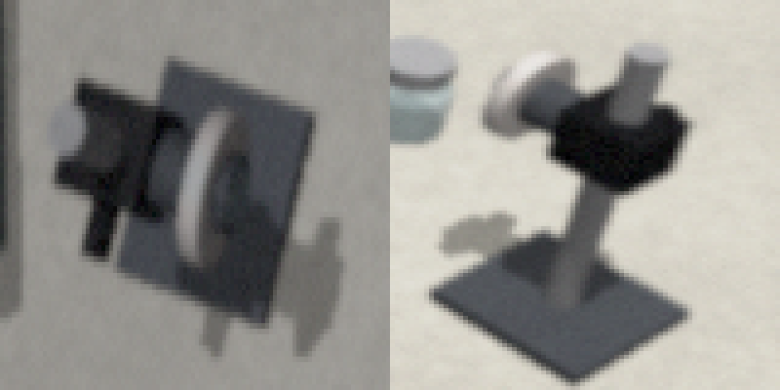

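The crop shows the camera head looking down-right in the top view, towards the robot and the rack. The ring lamp is at about (215,190) in the left crop, and the base yaw agrees with the column-to-ring direction, about 67°. Next I refine the lens height and take the arm up.

Add to h.py:
```python
from scipy.spatial.transform import Rotation as Rt
def togo(p,yaw):
    s=read_state();R=Rt.from_quat(s["tool_rot"]).as_matrix()
    a=np.arctan2(R[1,0],R[0,0])
    print("t",round(s["time_s"],2),"pos",s["eef_pos"].round(1),"yaw",np.degrees(a).round(2),"z",R[:,2].round(3),
     "d_tool",(R.T@(np.array(p)-s["eef_pos"])).round(1),"turn",round((a-yaw+np.pi)%(2*np.pi)-np.pi,4),
     "F",s["contact_force"].round(1),"open",round(s["opening"],1),"grip",round(s["grasp_force"],1))
```

```text
(no output)
```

Request:
tcp_steps([
  {"jaw": 92,"pos": [0,0,-20],"twist": 0.118},
  {"jaw": 92,"pos": [0,0,-20],"twist": 0.118},
  {"jaw": 92,"pos": [0,0,-20],"twist": 0.118},
  {"jaw": 92,"pos": [0,0,-20],"twist": 0.118},
  {"jaw": 92},
])

```text
time_s: 0.6
eef_pos: [208.5, -482.9, 309.0]
tool_rot: [0.999, -0.033, 0.001, 0.002]
contact_force: [0.1, -0.1, 0.7]
opening: 91.6
grasp_force: 0.0
```

Run:
```python
from h import *
togo((573.5,-54.5,189),np.radians(-3.65))
a=np.radians(67.2);ax=np.array([np.cos(a),np.sin(a)])
for n in("top","scene"):
    f=np.load(n+"0.npz");Q=cloud(n,f["d"]);im=f["im"].astype(int)
    q=Q.reshape(-1,3);d=(q[:,:2]-[481,438.2])@ax;l=(q[:,:2]-[481,438.2])@[-ax[1],ax[0]]
    print(n,"headtop",np.histogram(q[(abs(d)<18)&(abs(l)<18)&(np.hypot(d,l)>13)&(q[:,2]>150)][:,2],range(172,192,1)))
    r=q[(d>-72)&(d<-48)&(abs(l)<36)&(q[:,2]>100)&(q[:,2]<215)];rl=(r[:,:2]-[481,438.2])
    print("ring z",np.percentile(r[:,2],[0.5,2,50,98,99.5]).round(1),"lat",np.percentile(rl@[-ax[1],ax[0]],[1,99]).round(1),len(r))
```

```text
t 0.6 pos [ 208.5 -482.9  309. ] yaw -3.75 z [ 0.001 -0.005 -1.   ] d_tool [ 336.  -451.9  118.5] turn -0.0018 F [ 0.1 -0.1  0.7] open 91.6 grip 0.0
top headtop (array([ 0,  0,  0,  0,  2,  5,  6, 19, 35, 23, 22, 15,  4,  2,  1,  0,  0,
        0,  0]), array([172, 173, 174, 175, 176, 177, 178, 179, 180, 181, 182, 183, 184,
       185, 186, 187, 188, 189, 190, 191]))
ring z [138.4 144.2 175.6 192.3 193.3] lat [-29.6  30.6] 394
scene headtop (array([ 2,  1,  1,  0,  1,  2,  1,  3,  9, 22, 15,  9,  2,  0,  0,  0,  0,
        0,  0]), array([172, 173, 174, 175, 176, 177, 178, 179, 180, 181, 182, 183, 184,
       185, 186, 187, 188, 189, 190, 191]))
ring z [130.9 134.8 174.9 191.9 192.8] lat [-31.7  26.9] 219
```

Request:
tcp_steps([
  {"jaw": 70,"pos": [28,-38,0]},
  {"jaw": 70,"pos": [28,-38,0]},
  {"jaw": 70,"pos": [28,-38,0]},
  {"jaw": 70,"pos": [28,-38,0]},
  {"jaw": 70,"pos": [28,-38,0]},
  {"jaw": 70,"pos": [28,-38,0]},
  {"jaw": 70,"pos": [28,-38,0]},
  {"jaw": 70,"pos": [28,-38,0]},
  {"jaw": 70,"pos": [28,-38,0]},
  {"jaw": 70,"pos": [28,-38,0]},
])

```text
time_s: 1.6
eef_pos: [512.6, -118.8, 305.3]
tool_rot: [1.0, -0.03, -0.001, -0.0]
contact_force: [0.3, -0.6, 0.4]
opening: 70.0
grasp_force: 0.0
```

Request:
tcp_steps([
  {"jaw": 70,"pos": [28,-38,0]},
  {"jaw": 70,"pos": [28,-34,0]},
  {"jaw": 70},
  {"jaw": 70},
])

```text
time_s: 2.0
eef_pos: [572.4, -51.6, 304.8]
tool_rot: [1.0, -0.03, -0.002, -0.0]
contact_force: [-0.8, -0.6, -0.5]
opening: 69.9
grasp_force: 0.0
```

```bash
python3 -c "
from h import *
togo((573.5,-54.5,189),np.radians(-3.65))"
```

```text
t 2.0 pos [572.4 -51.6 304.8] yaw -3.43 z [-0.003  0.    -1.   ] d_tool [  1.7   2.8 115.8] turn 0.0038 F [-0.8 -0.6 -0.5] open 69.9 grip 0.0
```

Request:
tcp_steps([
  {"jaw": 70,"pos": [1.7,2.8,25],"twist": 0.004},
  {"jaw": 70,"pos": [0,0,25]},
  {"jaw": 70,"pos": [0,0,20]},
  {"jaw": 70,"pos": [0,0,15]},
  {"jaw": 70,"pos": [0,0,15]},
  {"jaw": 70,"pos": [0,0,10]},
  {"jaw": 70,"pos": [0,0,6]},
  {"jaw": 70},
  {"jaw": 70},
])

```text
time_s: 2.9
eef_pos: [574.2, -55.7, 191.2]
tool_rot: [0.999, -0.034, 0.0, 0.0]
contact_force: [0.5, 0.1, -0.3]
opening: 70.1
grasp_force: 0.0
```

```bash
python3 -c "
from h import *
togo((573.5,-54.5,189),np.radians(-3.65))
im,d=capture('top');P=cloud('top',d);x,y,z=np.moveaxis(P,-1,0)
i2,d2=capture('scene');cv2.imwrite('pics/g.png',np.hstack([cv2.resize(im[170:290,290:450],(400,300),interpolation=3),cv2.resize(i2[160:290,210:350],(400,300),interpolation=3)])[...,::-1])"
```

```text
t 2.9 pos [574.2 -55.7 191.2] yaw -3.91 z [ 0.001 -0.    -1.   ] d_tool [-0.8 -1.1  2.2] turn -0.0046 F [ 0.5  0.1 -0.3] open 70.1 grip 0.0
```

View pics/g.png

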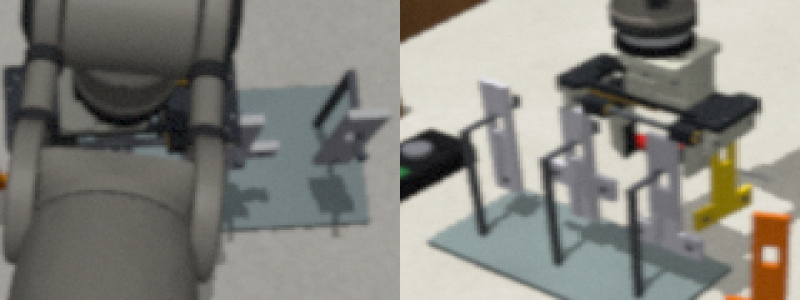

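Run:
```python
from h import *
f=lambda p:((proj('scene',p)-[210,160])*[400/140,300/130]+[400,0]).round()
for nm,p in dict(tcp=(574,-55.7,191),fL=(574,-55.7+35,191),fR=(574,-55.7-35,191),fLo=(574,-55.7+54,191),tabtop=(573.5,-54.5,231),tabL=(573.5,-36.5,231),tabR=(573.5,-72.5,231),body=(574,-55.7,257),plustop=(567,-163,231)).items(): print(nm,f(p))
i,d=capture('scene');P=cloud('scene',d);x,y,z=np.moveaxis(P,-1,0)
for lo,hi in((195,215),(215,230),(235,250),(258,275)):
    m=(z>lo)&(z<hi)&(abs(y+55)<130)&(x>500)&(x<660)
    q=P[m]
    for k in range(-160,60,12):
        w=q[(q[:,1]>=k)&(q[:,1]<k+12)]
        if len(w)>2: print(lo,k,len(w),np.percentile(w[:,0],[5,50,95]).round(),end='; ')
    print()
```

```text
tcp [661. 164.]
fL [691. 173.]
fR [632. 156.]
fLo [708. 177.]
tabtop [661. 137.]
tabL [677. 141.]
tabR [646. 132.]
body [659. 118.]
plustop [574. 109.]
195 -160 19 [567. 570. 572.]; 195 -148 9 [566. 568. 572.]; 195 -112 13 [581. 583. 585.]; 195 -100 37 [563. 576. 584.]; 195 -76 18 [573. 576. 578.]; 195 -64 20 [574. 577. 579.]; 195 -52 18 [574. 578. 579.]; 195 -40 12 [571. 576. 580.]; 195 -28 11 [586. 588. 590.]; 195 -16 22 [573. 587. 590.]; 
215 -160 18 [563. 570. 573.]; 215 -148 4 [566. 569. 574.]; 215 -112 15 [581. 583. 584.]; 215 -100 29 [562. 576. 585.]; 215 -76 16 [573. 576. 578.]; 215 -64 16 [573. 577. 580.]; 215 -52 19 [574. 578. 580.]; 215 -40 9 [569. 574. 578.]; 215 -28 9 [588. 590. 590.]; 215 -16 29 [573. 587. 591.]; 
235 -112 14 [580. 582. 585.]; 235 -100 23 [566. 579. 584.]; 235 -28 4 [589. 590. 591.]; 235 -16 11 [583. 590. 593.]; 235 -4 4 [585. 590. 591.]; 
258 -148 35 [550. 600. 608.]; 258 -136 9 [544. 597. 604.]; 258 -124 13 [605. 606. 608.]; 258 -112 13 [607. 608. 611.]; 258 -100 37 [570. 597. 609.]; 258 -88 9 [598. 602. 604.]; 258 -76 7 [602. 605. 606.]; 258 -64 10 [600. 605. 607.]; 258 -52 8 [601. 605. 608.]; 258 -40 9 [603. 607. 609.]; 258 -28 8 [612. 614. 616.]; 258 -16 15 [614. 615. 617.]; 258 -4 21 [607. 613. 617.]; 258 8 7 [610. 612. 616.]; 258 20 86 [550. 586. 617.];
```

The picture shows the gripper over the tee with a finger on each side of the tab, near (632,156) and (691,173). The depth readings confirm this. Now I close.

Request:
tcp_steps([
  {"jaw": 70,"pos": [-0.8,-0.5,2.2],"twist": -0.004},
  {"jaw": 30},
  {"jaw": 30},
  {"jaw": 30},
  {"jaw": 30},
  {"jaw": 30},
  {"jaw": 30},
  {"jaw": 30},
], grip_force=40)

```text
time_s: 3.85
eef_pos: [573.4, -54.7, 188.6]
tool_rot: [0.999, -0.032, 0.0, -0.0]
contact_force: [0.0, 1.1, 1.9]
opening: 35.6
grasp_force: 40.0
```

```bash
python3 -c "
from h import *
togo((573.5,-54.5,189+19),np.radians(-3.65))"
```

```text
t 3.85 pos [573.4 -54.7 188.6] yaw -3.68 z [ 0.  0. -1.] d_tool [  0.1  -0.2 -19.4] turn -0.0005 F [0.  1.1 1.9] open 35.6 grip 40.0
```

Request:
tcp_steps([
  {"jaw": 30,"pos": [0,0,-4]},
  {"jaw": 30,"pos": [0,0,-5]},
  {"jaw": 30,"pos": [0,0,-5]},
  {"jaw": 30,"pos": [0,0,-4]},
  {"jaw": 30,"pos": [0,0,-1]},
  {"jaw": 30},
  {"jaw": 30},
])

```text
time_s: 4.55
eef_pos: [573.2, -54.8, 207.4]
tool_rot: [0.999, -0.032, -0.0, 0.0]
contact_force: [0.1, 0.0, -1.3]
opening: 35.6
grasp_force: 40.0
```

```bash
python3 -c "
from h import *
togo((573.5-55,-54.5+3.5,189+19),np.radians(-3.65))"
```

```text
t 4.55 pos [573.2 -54.8 207.4] yaw -3.68 z [-0. -0. -1.] d_tool [-54.8  -0.3  -0.6] turn -0.0005 F [ 0.1  0.  -1.3] open 35.6 grip 40.0
```

Request:
tcp_steps([
  {"jaw": 30,"pos": [-5,0,-0.5]},
  {"jaw": 30,"pos": [-8,0,0]},
  {"jaw": 30,"pos": [-10,0,0]},
  {"jaw": 30,"pos": [-10,0,0]},
  {"jaw": 30,"pos": [-10,0,0]},
  {"jaw": 30,"pos": [-8,0,0]},
  {"jaw": 30,"pos": [-4,0,0]},
  {"jaw": 30},
  {"jaw": 30},
])

```text
time_s: 5.45
eef_pos: [518.6, -51.3, 208.2]
tool_rot: [0.999, -0.032, 0.0, 0.0]
contact_force: [-0.3, 0.2, -1.1]
opening: 35.7
grasp_force: 40.0
```

Run:
```python
from h import *
togo((518.5,-51,400),np.radians(-3.65))
i,d=capture('scene');cv2.imwrite('pics/d.png',cv2.resize(i[150:310,200:380],(720,600),interpolation=3)[...,::-1])
```

```text
t 5.45 pos [518.6 -51.3 208.2] yaw -3.68 z [ 0.001 -0.    -1.   ] d_tool [  -0.    -0.3 -191.8] turn -0.0006 F [-0.3  0.2 -1.1] open 35.7 grip 40.0
```

View pics/d.png

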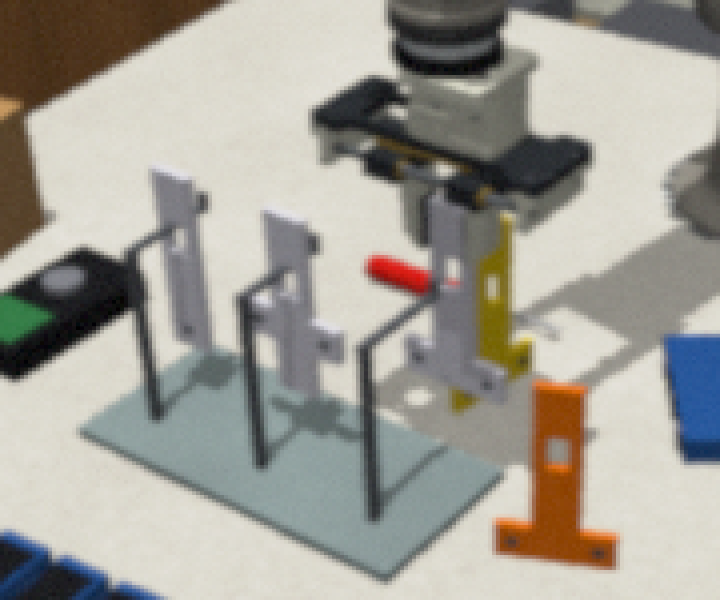

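The tee hangs free of its hook at about (450,290) in the crop. The other two bars still hang, and the yellow piece stands untouched behind the tee. Next: raise, carry, turn.

Request:
tcp_steps([
  {"jaw": 30,"pos": [0,0,-10]},
  {"jaw": 30,"pos": [0,0,-20]},
  {"jaw": 30,"pos": [0,0,-25]},
  {"jaw": 30,"pos": [0,0,-25]},
  {"jaw": 30,"pos": [0,0,-25]},
  {"jaw": 30,"pos": [0,0,-15]},
  {"jaw": 30,"pos": [0,0,-10]},
])

```text
time_s: 6.2
eef_pos: [518.9, -51.3, 340.1]
tool_rot: [0.999, -0.032, 0.001, 0.0]
contact_force: [-0.2, -0.8, -2.2]
opening: 35.8
grasp_force: 40.0
```

Request:
tcp_steps([
  {"jaw": 30,"pos": [-4,-10,0]},
  {"jaw": 30,"pos": [-8,-20,0]},
  {"jaw": 30,"pos": [-12,-28,0]},
  {"jaw": 30,"pos": [-14,-33,0]},
  {"jaw": 30,"pos": [-14,-33,0]},
  {"jaw": 30,"pos": [-14,-33,0]},
  {"jaw": 30,"pos": [-14,-33,0]},
  {"jaw": 30,"pos": [-14,-33,0]},
  {"jaw": 30,"pos": [-12,-28,0]},
  {"jaw": 30,"pos": [-12,-25,0]},
])

```text
time_s: 7.2
eef_pos: [416.7, 233.5, 337.0]
tool_rot: [1.0, -0.032, -0.001, 0.0]
contact_force: [0.4, 1.5, -2.1]
opening: 35.6
grasp_force: 40.0
```

Request:
tcp_steps([
  {"jaw": 30,"pos": [-8,-20,0],"twist": -0.02},
  {"jaw": 30,"pos": [-4,-10,0],"twist": -0.05},
  {"jaw": 30,"twist": -0.1},
  {"jaw": 30,"twist": -0.1},
  {"jaw": 30,"twist": -0.1},
  {"jaw": 30,"twist": -0.1},
  {"jaw": 30,"twist": -0.1},
  {"jaw": 30,"twist": -0.1},
  {"jaw": 30,"twist": -0.1},
  {"jaw": 30,"twist": -0.1},
])

```text
time_s: 8.2
eef_pos: [407.8, 262.0, 337.3]
tool_rot: [0.919, 0.395, -0.001, 0.0]
contact_force: [0.5, 0.4, -1.7]
opening: 35.5
grasp_force: 40.0
```

Request:
tcp_steps([
  {"jaw": 30,"twist": -0.1},
  {"jaw": 30,"twist": -0.1},
  {"jaw": 30,"twist": -0.1},
  {"jaw": 30,"twist": -0.05},
  {"jaw": 30,"twist": -0.016},
  {"jaw": 30},
  {"jaw": 30},
])

```text
time_s: 8.9
eef_pos: [408.0, 262.3, 337.8]
tool_rot: [0.833, 0.553, -0.0, 0.0]
contact_force: [0.2, -0.3, -1.7]
opening: 35.5
grasp_force: 40.0
```

Run:
```python
from h import *
togo((407.4,263,272.9),np.radians(67.2))
```

```text
t 8.9 pos [408.  262.3 337.8] yaw 67.1 z [-0. -0. -1.] d_tool [ 0.4 -0.8 64.9] turn -0.0017 F [ 0.2 -0.3 -1.7] open 35.5 grip 40.0
```

Now I lower it to height and measure the tee against the lens with both cameras.

Request:
tcp_steps([
  {"jaw": 30,"pos": [0.4,-0.8,5]},
  {"jaw": 30,"pos": [0,0,10]},
  {"jaw": 30,"pos": [0,0,15]},
  {"jaw": 30,"pos": [0,0,15]},
  {"jaw": 30,"pos": [0,0,10]},
  {"jaw": 30,"pos": [0,0,7]},
  {"jaw": 30,"pos": [0,0,3]},
  {"jaw": 30},
  {"jaw": 30},
  {"jaw": 30},
])

```text
time_s: 9.9
eef_pos: [407.8, 263.2, 273.5]
tool_rot: [0.833, 0.553, 0.001, 0.0]
contact_force: [0.8, 0.7, -1.1]
opening: 35.7
grasp_force: 40.0
```

Run:
```python
from h import *
togo((407.4,263,272.9),np.radians(67.2))
a=np.radians(67.2);ax=np.array([np.cos(a),np.sin(a)]);la=np.array([-ax[1],ax[0]])
for n in("top","scene"):
    im,d=capture(n);Q=cloud(n,d);cv2.imwrite(f"pics/f_{n}.png",im[...,::-1])
    q=Q.reshape(-1,3);q=q[~np.isnan(q[:,0])]
    def loc(q): return np.c_[(q[:,:2]-[481,438.2])@ax,(q[:,:2]-[481,438.2])@la,q[:,2]]
    L=loc(q)
    m=(abs(L[:,0]+190)<22)&(abs(L[:,1])<60)&(L[:,2]>125)&(L[:,2]<245)
    p=L[m];print(n,len(p))
    c=p[(p[:,2]<173)];s=p[(p[:,2]>185)]
    if len(c)>20: print(" cross d",np.percentile(c[:,0],[5,50,95]).round(1),"lat",np.percentile(c[:,1],[1,50,99]).round(1),"z",np.percentile(c[:,2],[1,99]).round(1))
    if len(s)>20: print(" stem d",np.percentile(s[:,0],[5,50,95]).round(1),"lat",np.percentile(s[:,1],[1,99]).round(1))
    if len(p)>30:
        f=p;
        for _ in range(4):
            A=np.c_[f[:,1],f[:,2]-160,np.ones(len(f))];k=np.linalg.lstsq(A,f[:,0],rcond=None)[0];r=abs(f[:,0]-A@k);f=f[r<max(2.5,r.std()*1.5)]
        print(" plane slope lat,z,const",k.round(3),len(f))
    t=p[(abs(p[:,1])>22)];print(" arms top z",np.percentile(t[:,2],[2,90,98]).round(1) if len(t)else'')
    # camera recheck
    col=q[(np.hypot(q[:,0]-481,q[:,1]-438)<16)&(q[:,2]>215)];print(" col",((col.max(0)+col.min(0))/2).round(1) if len(col) else '')
A=cv2.imread("pics/f_scene.png")[150:350,360:560];B=cv2.imread("pics/f_top.png")[200:400,80:280]
cv2.imwrite("pics/fin.png",np.hstack([cv2.resize(A,(400,400),interpolation=3),cv2.resize(B,(400,400),interpolation=3)]))
```

```text
t 9.9 pos [407.8 263.2 273.5] yaw 67.14 z [ 0.001  0.    -1.   ] d_tool [-0.3 -0.3  0.6] turn -0.0011 F [ 0.8  0.7 -1.1] open 35.7 grip 40.0
top 339
 cross d [-194.3 -193.4 -192.5] lat [-46.1  -8.7  33.8] z [146.  172.8]
 stem d [-194.3 -193.4 -190.7] lat [-18.8  16.1]
 plane slope lat,z,const [-2.00000e-03  1.00000e-03 -1.93323e+02] 294
 arms top z [146.6 178.3 180.1]
 col 
scene 455
 cross d [-192.2 -188.1 -185.9] lat [-46.9  -6.2  43.3] z [144.9 172.8]
 stem d [-194.  -188.  -186.3] lat [-20.   17.7]
 plane slope lat,z,const [ 1.30000e-02  4.00000e-03 -1.88253e+02] 349
 arms top z [145.2 177.2 178.6]
 col [479.6 437.8 225.1]
```

View pics/fin.png

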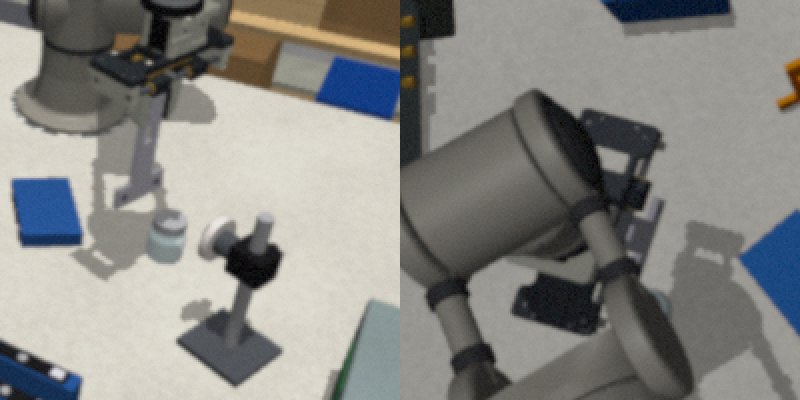

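The picture shows the tee hanging upright about 120 mm in front of the lens, near (145,150) in the left crop, clear of the jar. Measured errors are about 1 mm and under 1°. One tiny trim, settle, then hand in.

Request:
tcp_steps([
  {"jaw": 30,"pos": [0.3,0,0.5]},
  {"jaw": 30},
  {"jaw": 30},
  {"jaw": 30},
  {"jaw": 30},
  {"jaw": 30},
  {"jaw": 30},
  {"jaw": 30},
  {"jaw": 30},
  {"jaw": 30},
])

```text
time_s: 11.0
eef_pos: [407.6, 263.3, 272.5]
tool_rot: [0.833, 0.553, -0.0, 0.0]
contact_force: [0.3, -0.1, -2.1]
opening: 35.6
grasp_force: 40.0
```

Run:
```python
from h import *
togo((407.5,263.3,272.9),np.radians(67.2));print(abs(read_state()["joint_vel"]).max())
print(job_done())
```

```text
t 11.0 pos [407.6 263.3 272.5] yaw 67.14 z [ 0. -0. -1.] d_tool [-0.1 -0.1 -0.4] turn -0.0011 F [ 0.3 -0.1 -2.1] open 35.6 grip 40.0
0.0025321798614012137
the job is handed in; nothing more can be done
None
```

The T busbar is off its hook and held still and upright, its flat face square to the lens and its crosspiece centred 120 mm from the glass to within about 1–2 mm by my measurements; I handed the job in at 11 s.

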